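# Reset the tripped battery charger

### The arm

A 6-joint arm with a two-finger parallel gripper is mounted at the origin on the work surface. World frame = base frame: x ahead of the robot, y to its left, z up, the work surface at z = 0. Lengths are in m, angles in rad, forces in N, time in s.
With the tool pointing down it reaches from about 0.3 to 0.875 m from the base axis. Payload 6.4 kg.
Tool frame: the origin (TCP) lies between the finger pads; the fingertips stand tip_extent ahead of it and the grasp point (between the pads) lies 5 mm behind it (tip_extent is the distance from the TCP to the fingertips, in m); z points along the fingers, y is the direction in which the jaws open and shut (so a half turn about z gives the same grasp; the last joint's range is limited). The gripper opens to 85 mm and grips with 20 to 120 N. Pads are 22 mm wide; open, the fingers measure 114 mm over their backs; the gripper's body (76 mm by 85 mm) begins 54 mm behind the grasp point. The pads swing forward as they close: fully open they stand 13 mm farther back than shut.
Start: joints at [0.917, 0.181, 1.607, -0, 1.354, -0.206], TCP at [0.249, 0.518, 0.245] pointing down, gripper open.
Joint ranges: [-2.99, 2.99], [-0.89, 2.07], [0.3, 2.58], [-1.14, 4.28], [0, 2.63], [-3.12, 3.12]. Speed limits (rad/s): [2.57, 2.57, 3.01, 3.14, 3.14, 3.14].

### API

Orientations are given as a unit quaternion [w, x, y, z].
In Python, from bench import * gives the robot as it stands.
- The arm moves only by the shell command python3 -m jog 'ROWS'. ROWS is JSON, a list of rows, each a list of 3 entries, a list of its own where there are three numbers: the shift along the tool's x, y, z in mm, then the turn, a rotation vector about the tool's x, y, z in rad, then the opening, from 0 (shut) to 1 (fully open). A call has 1 to 20 rows; each row is the pose to reach, as a shift and turn from the pose measured when the call began, along the tool's axes at that moment; what a row does not reach only later rows make up. A row lasts 1/12 s, in which the tool goes at most 41.7 mm and 7.16 degrees, less where a joint would pass 70% of its speed; a pose out of reach is approached as far as the arm can. A call with a gripper value outside its range is refused whole. The fingers move at their own pace and stop on an object; the grip force is fixed at half the most. Time passes only in rows, so rows that repeat a pose let the fingers close. It gives the time, the measured TCP pose, the force and the opening at its end, in the units of the state.
- get_obs(): the state, without advancing time (a new reading comes with each control period).
- camera(name): name is "side" or "top"; returns (picture, depth): 384x512x3 uint8, red, green, blue; 384x512 float32, m along the optical axis (not along the pixel's ray), 0 where there is no reading.
- get_calibration(name): a dict with "fx", "fy", "cx", "cy" (pixels), "world_from_camera" (4x4, takes a point from camera to world coordinates). Camera axes: x right, y down, z forward; pixel columns grow to the right and rows downward; lengths in m; the calibration is good to about 2 mm. A picture is of the moment at which its call begins. get_calibration takes no time and is no camera call.
- hand_in(): hands the job in, once; it reports no verdict.
The state is a dict: "time_s": time; "q": joint angles; "dq": joint speeds; "joint_efforts": joint torques, N m; "eef_pos": TCP position; "eef_rot": TCP orientation; "wrist_force": force on the tool from outside, world axes, zero at the start; "torque": the same for the moment, N m; "opening": opening from 0.0 (shut) to 1.0 (fully open).
Only numpy, scipy, OpenCV 4.12 (cv2) and the standard library are available. Lean on these libraries where they do the work, as an engineer would, in place of code of your own. Each camera call takes 0.05 s, during which the arm holds its last target.

### The job

One of the two battery chargers has tripped and shows a red lamp. With a fingertip, reach down into its finger well and press the sunken yellow reset key fully in, keep it in for a full second and let it come back up; then press the white start button of the same charger fully in and let go. Leave the keys of the charger with the green lamp alone, pick nothing up, and do not shift the chargers or the things around them.

Things in the scene. Friction and masses are not known exactly. Their poses are not given: they have to be found in the camera images.
- tripped: The tripped charger (red lamp): grey box with black foot, 210 (x) x 130 (y) x 60 mm high to its flat deck, loose, 1.3 to 2.1 kg; both alike but for the lamp. Origin: centre of underside; x runs from well to docked battery, z up. On the deck: finger well at x=-60, y=0 mm; start button x=0, y=-36; red lamp x=0, y=+38; black battery, fixed in its dock, x=+35 to +101, y +-46, 31 mm above the deck.
- tripped_well (a point): centre of the mouth of this charger's finger well, level with the deck (60 mm above the bench). The well is a round vertical hole 46 mm in diameter from the deck down to the black collar round the sunken key, 27 mm below.
- tripped_reset_top (a point): centre of the top of the yellow reset key, 28 mm across, sunk in the well on its axis: 22 mm below the deck when up (38 mm above the bench). Around the key is a black collar 44 mm across whose top is level with the key when it is fully down. Moves with the key.
- tripped_reset (a joint): travel of that reset key in m: 0 up, 0.005 fully down; pressed straight down against a spring, from 1.5 N to begin to 5 N fully down; springs back when let go.
- tripped_start_top (a point): centre of the top of the white start button, 26 mm across, 9 mm above the deck when up (69 mm above the bench), in a black collar 42 mm across that stands 4 mm above the deck. Moves with the button.
- tripped_start (a joint): travel of that start button in m: 0 up, 0.005 fully down; same spring as the reset key; springs back when let go.
- tripped_lamp (a point): top of this charger's red lamp, a dome 25 mm wide, 12 mm high on the deck.
- healthy: The healthy charger (green lamp): grey box with black foot, 210 (x) x 130 (y) x 60 mm high to its flat deck, loose, 1.3 to 2.1 kg; both alike but for the lamp. Origin: centre of underside; x runs from well to docked battery, z up. On the deck: finger well at x=-60, y=0 mm; start button x=0, y=-36; green lamp x=0, y=+38; black battery, fixed in its dock, x=+35 to +101, y +-46, 31 mm above the deck.
- healthy_well (a point): centre of the mouth of this charger's finger well, level with the deck (60 mm above the bench). The well is a round vertical hole 46 mm in diameter from the deck down to the black collar round the sunken key, 27 mm below.
- healthy_reset_top (a point): centre of the top of the yellow reset key, 28 mm across, sunk in the well on its axis: 22 mm below the deck when up (38 mm above the bench). Around the key is a black collar 44 mm across whose top is level with the key when it is fully down. Moves with the key.
- healthy_reset (a joint): travel of that reset key in m: 0 up, 0.005 fully down; pressed straight down against a spring, from 1.5 N to begin to 5 N fully down; springs back when let go.
- healthy_start_top (a point): centre of the top of the white start button, 26 mm across, 9 mm above the deck when up (69 mm above the bench), in a black collar 42 mm across that stands 4 mm above the deck. Moves with the button.
- healthy_start (a joint): travel of that start button in m: 0 up, 0.005 fully down; same spring as the reset key; springs back when let go.
- healthy_lamp (a point): top of this charger's green lamp, a dome 25 mm wide, 12 mm high on the deck.
- glue: white glue bottle with a red band and black nozzle, 60 mm across, 139 mm high, loose, upright. Origin: centre of its underside. Bystander.
- tub: white empty open tub, 95 x 75 x 50 mm high, loose. Origin: centre of its underside. Bystander.
- pack: spare battery pack, black with a grey foot on top, 70 x 85 x 66 mm high, loose. Origin: centre of its underside. Bystander.
- screwdriver: wooden-handled screwdriver, 190 mm long, lying on the bench along its x, loose. Origin: under its middle. Bystander.

How it is judged:
By the outcome, as a careful person would: the job done as asked, in the order asked, and still so for the second after the job is handed in, with the robot touching nothing.
It also fails if it takes over 42 s, if anything falls off the work surface, if the arm or the gripper's body presses on something with over 40 N, if the wrist force passes 120 N, or if a joint passes its speed limit or range.

## Working session

There is one attempt and no reset: what is moved stays moved. The work goes in short steps, Python scripts to look and compute and a shell command to move; the robot and the scene stay as the last step left them, time stands still between calls to the robot, and variables do not carry over. Pictures are saved under pics/ and viewed, and the job is handed in when it is done.

```bash
mkdir -p pics; python3 - <<'E'
from bench import *
import cv2,numpy as np
o=get_obs()
for k,v in o.items(): print(k,v)
for n in("side","top"):
    p,d=camera(n); cv2.imwrite(f"pics/{n}0.png",p[:,:,::-1]); np.savez(f"{n}0.npz",p=p,d=d)
    c=get_calibration(n); print(n,c)
E
```

```text
time_s 0.0
q [ 9.16695792e-01  1.81596341e-01  1.60800301e+00  4.04268275e-05
  1.35380194e+00 -2.06282542e-01]
dq [-0.00062251  0.00015382 -0.00122963  0.00115411  0.00093532 -0.0004253 ]
joint_efforts [ 5.53187942e-05 -4.44885886e+01 -3.51329756e+01 -3.20860863e-04
  9.17252357e-03  9.62491953e-06]
eef_pos [0.24861075 0.51789079 0.24435545]
eef_rot [-3.95080159e-04  2.22046896e-01  9.75035568e-01 -8.13694973e-04]
wrist_force [1.02581577 0.06959659 0.0579884 ]
torque [ 0.03163123 -0.04319377  0.01185795]
opening 1.0009587926539587
side {'fx': 479.98009556118114, 'fy': 479.98009556118114, 'cx': 259.22851441315237, 'cy': 195.63208661465433, 'world_from_camera': array([[ 0.74847064, -0.35492345,  0.56019733, -0.35078412],
       [-0.6627579 , -0.43002955,  0.61304694, -1.05098485],
       [ 0.02331667, -0.83012284, -0.55709282,  1.04369694],
       [ 0.        ,  0.        ,  0.        ,  1.        ]])}
top {'fx': 424.43716151283843, 'fy': 424.43716151283843, 'cx': 250.78558927923646, 'cy': 190.78689543021494, 'world_from_camera': array([[-1.88360507e-02, -9.77731888e-01,  2.09010907e-01,
         3.35791024e-01],
       [-9.99812084e-01,  1.93778396e-02,  5.44567522e-04,
         8.53763951e-03],
       [-4.58262086e-03, -2.08961373e-01, -9.77913158e-01,
         1.41790824e+00],
       [ 0.00000000e+00,  0.00000000e+00,  0.00000000e+00,
         1.00000000e+00]])}
```

View pics/top0.png

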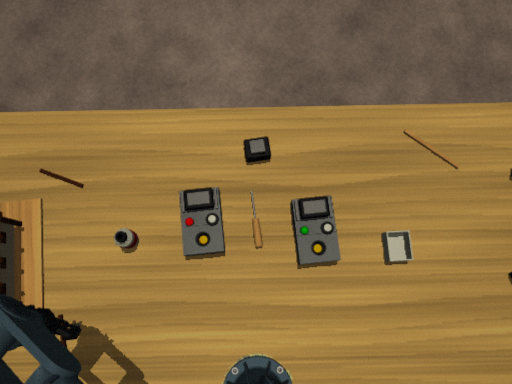

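View pics/side0.png

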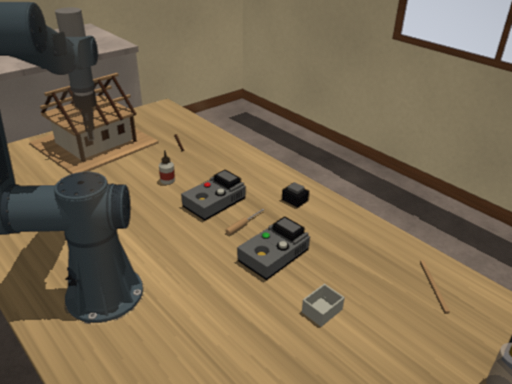

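The top view shows the tripped charger (red lamp at about (189,222), white button at (212,219), yellow key at (204,240)) and the healthy one to the right (green lamp at (305,230)). Next I measure these from both views.

```bash
cat > h.py <<'E'
from bench import *
import cv2,numpy as np
def ray(n,u,v):
    c=get_calibration(n);T=c["world_from_camera"]
    d=T[:3,:3]@np.array([(u-c["cx"])/c["fx"],(v-c["cy"])/c["fy"],1]);return T[:3,3],d
def onplane(n,u,v,z):
    o,d=ray(n,u,v);return o+d*(z-o[2])/d[2]
def blob(mask,box):
    m=np.zeros_like(mask);x0,y0,x1,y1=box;m[y0:y1,x0:x1]=mask[y0:y1,x0:x1]
    n,l,s,c=cv2.connectedComponentsWithStats(m.astype(np.uint8))
    if n<2:return None
    i=1+np.argmax(s[1:,4]);return c[i],s[i]
def masks(p):
    p=p.astype(int);r,g,b=p[...,0],p[...,1],p[...,2]
    return dict(red=(r>110)&(g<70)&(b<80),yellow=(r>110)&(g>80)&(b<60)&(r-b>90),white=(r>130)&(g>130)&(b>120))
E
python3 - <<'E'
from h import *
for n,box in(("top",(178,182,228,262)),("side",(178,165,250,220))):
    z=np.load(f"{n}0.npz");p,d=z["p"],z["d"];m=masks(p)
    x0,y0,x1,y1=box
    cv2.imwrite(f"pics/{n}crop.png",cv2.resize(p[y0:y1,x0:x1,::-1],None,fx=7,fy=7,interpolation=cv2.INTER_NEAREST))
    for k,h in(("red",.066),("yellow",.038),("white",.069)):
        b=blob(m[k],box)
        if b is None: print(n,k,None);continue
        (u,v),s=b;print(n,k,u,v,s,onplane(n,u,v,h).round(4))
    if n=="top":
        c=get_calibration(n);T=c["world_from_camera"]
        vv,uu=np.mgrid[y0:y1,x0:x1];dd=d[y0:y1,x0:x1]
        P=np.stack([(uu-c["cx"])/c["fx"]*dd,(vv-c["cy"])/c["fy"]*dd,dd],-1)@T[:3,:3].T+T[:3,3]
        mk=(P[...,2]>.05)&(P[...,2]<.11)
        pts=P[mk]; r=cv2.minAreaRect((pts[:,:2]*1000).astype(np.float32));print("rect",r,np.median(pts[:,2]))
        up=(P[...,2]>.08); print("batt",P[up].mean(0), np.median(P[up][:,2]))
E
```

```text
top red 188.86666666666667 220.93333333333334 [185 218   8   7  45] [0.5297 0.2099 0.066 ]
top yellow 202.91836734693877 239.24489795918367 [199 236   8   8  49] [0.4729 0.1677 0.038 ]
top white 211.47222222222223 218.22222222222223 [208 215   7   7  36] [0.5366 0.137  0.069 ]
rect ((533.1002197265625, 173.41690063476562), (210.49037170410156, 130.46241760253906), 4.901464939117432) 0.06138103312145882
batt [0.58804777 0.17072261 0.1476196 ] 0.08960399802711949
side red 206.76190476190476 183.8095238095238 [204 182   7   4  21] [0.5325 0.2112 0.066 ]
side yellow 202.0 198.0 [201 198   3   1   3] [0.4859 0.1794 0.038 ]
side white 220.1764705882353 190.11764705882354 [218 189   6   4  17] [0.5422 0.1409 0.069 ]
```

```bash
python3 -m jog --help 2>&1 | head -20; ls
```

```text
invalid input: not JSON, or not a number
h.py
pics
side0.npz
top0.npz
```

```bash
python3 - <<'E'
import bench;print([x for x in dir(bench) if not x.startswith('__')]); print(getattr(bench,'tip_extent',None))
from h import *
from scipy.spatial.transform import Rotation as R
o=get_obs();print(o["time_s"],o.get("tip_extent"))
w,x,y,z=o["eef_rot"];M=R.from_quat([x,y,z,w]).as_matrix();print(M.round(3),o["eef_pos"])
E
```

```text
['MotionError', 'camera', 'get_calibration', 'get_obs', 'hand_in', 'tip_extent']
0.014
0.1 None
[[-0.901  0.433 -0.001]
 [ 0.433  0.901 -0.001]
 [ 0.    -0.002 -1.   ]] [0.24867915 0.51791414 0.24446854]
```

View pics/topcrop.png

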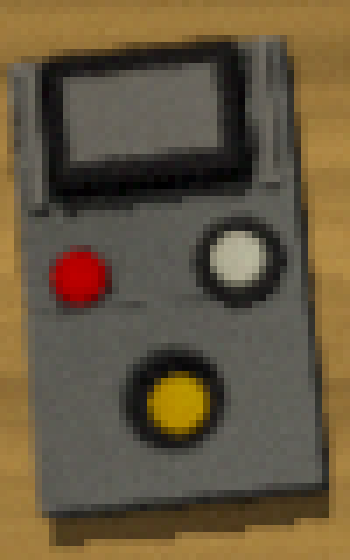

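View pics/sidecrop.png

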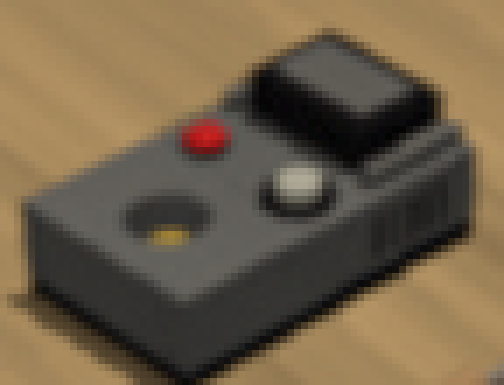

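```bash
python3 -m jog '[[[-60,-37,0],[0,0,-0.1],0],[[-120,-74,0],[0,0,-0.2],0],[[-180,-111,0],[0,0,-0.3],0],[[-230,-141,0],[0,0,-0.4],0],[[-280,-172,0],[0,0,-0.5],0],[[-320,-197,0],[0,0,-0.54],0],[[-354,-218,0],[0,0,-0.54],0],[[-354,-218,0],[0,0,-0.54],0],[[-354,-218,0],[0,0,-0.54],0],[[-354,-218,0],[0,0,-0.54],0],[[-354,-218,0],[0,0,-0.54],0],[[-354,-218,0],[0,0,-0.54],0],[[-354,-218,0],[0,0,-0.54],0],[[-354,-218,0],[0,0,-0.54],0],[[-354,-218,60],[0,0,-0.54],0],[[-354,-218,100],[0,0,-0.54],0],[[-354,-218,100],[0,0,-0.54],0],[[-354,-218,100],[0,0,-0.54],0],[[-354,-218,100],[0,0,-0.54],0]]'
python3 - <<'E'
from h import *
from scipy.spatial.transform import Rotation as R
o=get_obs();w,x,y,z=o["eef_rot"];M=R.from_quat([x,y,z,w]).as_matrix();print(M.round(3),o["eef_pos"],o["wrist_force"],o["opening"])
p=o["eef_pos"]; print((M.T@(np.array([.4735,.168,.080])-p)*1000).round(1))
for n in("side","top"):
    q,d=camera(n); np.savez(f"{n}1.npz",p=q,d=d)
    b=(170,120,290,230) if n=="side" else (160,170,270,270)
    cv2.imwrite(f"pics/{n}1.png",cv2.resize(q[b[1]:b[3],b[0]:b[2],::-1],None,fx=5,fy=5,interpolation=cv2.INTER_CUBIC))
E
```

```text
time_s: 1.68
eef_pos: [0.4721, 0.1692, 0.1442]
eef_rot: [-0.002, -0.047, 0.999, -0.001]
wrist_force: [0.4, 0.5, 0.1]
opening: 0.0
[[-0.996 -0.094 -0.003]
 [-0.094  0.996 -0.001]
 [ 0.003 -0.001 -1.   ]] [0.47208739 0.16920453 0.14422084] [0.37759899 0.50152204 0.12045009] 0.00019496729241886567
[-1.5 -1.3 64.2]
```

View pics/side1.png

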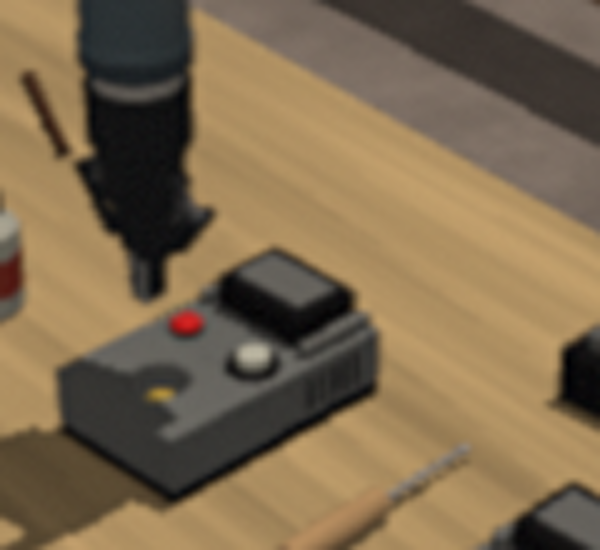

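View pics/top1.png

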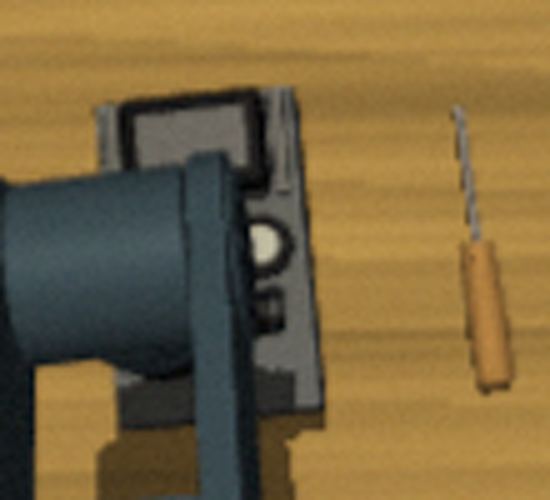

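```bash
python3 - <<'E'
from h import *
c=get_calibration("side");T=np.linalg.inv(c["world_from_camera"])
def proj(P):
    q=T@np.r_[P,1];return [c["cx"]+c["fx"]*q[0]/q[2],c["cy"]+c["fy"]*q[1]/q[2]]
o=get_obs();p=o["eef_pos"];print(p,"tip px",proj(p-[0,0,.014]))
print("well mouth expected",proj(np.array([.4735,.168,.06])))
# well rim in side0: dark region on deck
z=np.load("side0.npz")["p"]
g=z[190:204,192:212].astype(int).sum(2)//3;print(g)
E
```

```text
[0.47431651 0.16899722 0.14660102] tip px [np.float64(199.9235536046787), np.float64(178.5435081745546)]
well mouth expected [np.float64(200.80377954574732), np.float64(195.58619830325665)]
[[ 93  93  93  93  93  95  94  93  93  94  94  94  93  94  92  93  93  91
   90  91]
 [ 95  94  94  95  94  95  94  93  92  91  91  91  91  93  94  94  92  93
   90  88]
 [ 94  94  94  95  95  93  89  86  83  79  78  78  80  84  90  93  94  92
   92  91]
 [ 93  95  95  94  90  82  71  64  61  59  58  60  60  68  77  86  92  93
   93  92]
 [ 95  96  95  88  75  61  53  49  51  51  51  51  51  53  58  71  86  93
   93  92]
 [ 95  96  91  79  57  47  48  47  51  50  51  51  51  48  48  58  77  91
   93  93]
 [ 94  95  91  75  52  46  47  50  49  49  50  50  49  48  47  58  78  92
   93  94]
 [ 95  97  93  81  59  47  48  52  62  71  73  70  60  51  56  73  88  94
   95  94]
 [ 97  96  95  91  79  64  60  72  94 109 113 107  90  70  77  89  95  95
   94  94]
 [ 94  97  96  97  94  87  85  96 105 111 114 109 100  92  93  96  95  95
   95  96]
 [ 82  93  97  97  97  96  96  99 102 101 102 100  98  96  97  96  95  94
   95  96]
 [ 62  76  87  96  98  97  96  97  96  96  96  96  96  96  97  96  95  94
   96  96]
 [ 49  56  69  84  93  97  97  97  96  96  97  97  96  96  95  97  96  96
   97  97]
 [ 48  49  52  63  75  86  94  96  97  97  98  95  96  96  97  97  98  97
   96  91]]
```

```bash
for i in 1 2 3; do python3 -m jog '[[[0,0,0],[0,0,0],0]]' | grep -E "pos|force|time"; done
```

```text
time_s: 1.87
eef_pos: [0.4755, 0.1696, 0.1485]
wrist_force: [0.2, -0.1, 1.1]
time_s: 1.95
eef_pos: [0.4767, 0.1701, 0.1505]
wrist_force: [0.6, -0.7, 0.2]
time_s: 2.03
eef_pos: [0.4777, 0.1704, 0.1521]
wrist_force: [0.1, 0.3, -0.1]
```

```bash
python3 -m jog '[[[0,0,0],[0,0,0],0],[[0,0,0],[0,0,0],0],[[0,0,0],[0,0,0],0],[[0,0,0],[0,0,0],0],[[0,0,0],[0,0,0],0],[[0,0,0],[0,0,0],0]]' | grep -E "pos|time"; python3 - <<'E'
from h import *
o=get_obs();print(o["dq"],o["eef_pos"])
E
python3 -m jog '[[[0,0,0],[0,0,0],0],[[0,0,0],[0,0,0],0],[[0,0,0],[0,0,0],0],[[0,0,0],[0,0,0],0],[[0,0,0],[0,0,0],0],[[0,0,0],[0,0,0],0]]' | grep -E "pos|time"
```

```text
time_s: 2.53
eef_pos: [0.4775, 0.1703, 0.1519]
[ 0.00100952 -0.00056418 -0.00189331 -0.00015044  0.0014559   0.00038541] [0.47754407 0.17029399 0.1519341 ]
time_s: 3.03
eef_pos: [0.4775, 0.1703, 0.1519]
```

```bash
python3 -m jog '[[[4,-3,10],[0,0,0],0],[[4,-3,25],[0,0,0],0],[[4,-3,40],[0,0,0],0],[[4,-3,52],[0,0,0],0],[[4,-3,62],[0,0,0],0],[[4,-3,66],[0,0,0],0],[[4,-3,66],[0,0,0],0],[[4,-3,66],[0,0,0],0],[[4,-3,66],[0,0,0],0],[[4,-3,66],[0,0,0],0],[[4,-3,66],[0,0,0],0],[[4,-3,66],[0,0,0],0],[[4,-3,66],[0,0,0],0]]'
python3 - <<'E'
from h import *
from scipy.spatial.transform import Rotation as R
o=get_obs();w,x,y,z=o["eef_rot"];M=R.from_quat([x,y,z,w]).as_matrix();print(M.round(4),o["eef_pos"])
print((M.T@(np.array([.474,.1673,.052])-o["eef_pos"])*1000).round(1))
q,d=camera("side");b=(170,120,290,230)
cv2.imwrite("pics/side2.png",cv2.resize(q[b[1]:b[3],b[0]:b[2],::-1],None,fx=6,fy=5.4,interpolation=cv2.INTER_CUBIC))
E
```

```text
time_s: 4.12
eef_pos: [0.4748, 0.167, 0.0862]
eef_rot: [0.006, -0.048, 0.999, -0.0]
wrist_force: [-0.2, -0.7, 0.4]
opening: -0.003
[[-9.954e-01 -9.530e-02  1.210e-02]
 [-9.530e-02  9.954e-01  2.000e-04]
 [-1.200e-02 -9.000e-04 -9.999e-01]] [0.47479214 0.1669804  0.08618966]
[ 1.2  0.4 34.2]
```

View pics/side2.png

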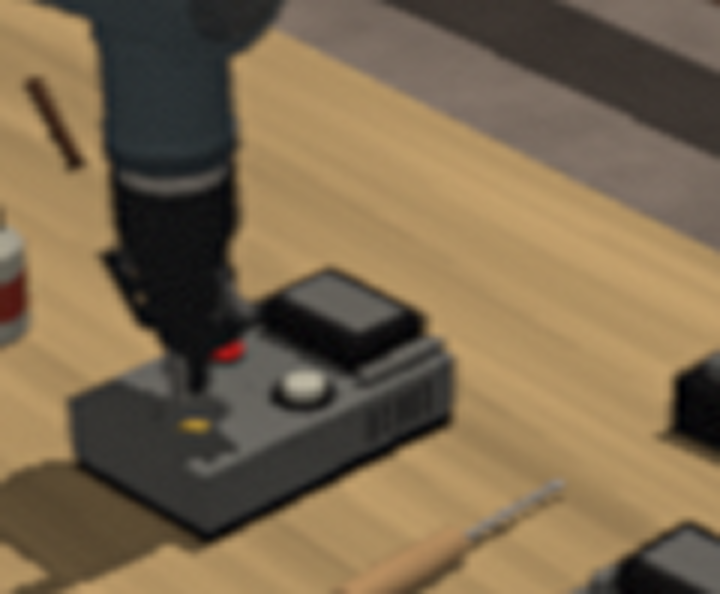

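```bash
python3 -m jog '[[[1,0,5],[0,0,0],0],[[1,0,10],[0,0,0],0],[[1,0,15],[0,0,0],0],[[1,0,20],[0,0,0],0],[[1,0,25],[0,0,0],0],[[1,0,28],[0,0,0],0],[[1,0,30],[0,0,0],0],[[1,0,30],[0,0,0],0],[[1,0,30],[0,0,0],0],[[1,0,30],[0,0,0],0],[[1,0,30],[0,0,0],0],[[1,0,30],[0,0,0],0]]'
python3 - <<'E'
from h import *
from scipy.spatial.transform import Rotation as R
o=get_obs();w,x,y,z=o["eef_rot"];M=R.from_quat([x,y,z,w]).as_matrix();print(M[:,2].round(4),o["eef_pos"])
print((M.T@(np.array([.474,.1673,.047])-o["eef_pos"])*1000).round(1))
E
```

```text
time_s: 5.17
eef_pos: [0.4744, 0.1669, 0.0563]
eef_rot: [0.006, -0.048, 0.999, -0.0]
wrist_force: [-0.8, -0.4, -0.2]
opening: -0.0
[ 1.260e-02  3.000e-04 -9.999e-01] [0.47436688 0.16692202 0.05634613]
[0.4 0.4 9.3]
```

```bash
python3 -m jog '[[[0,0,1],[0,0,0],0],[[0,0,2],[0,0,0],0],[[0,0,3],[0,0,0],0],[[0,0,4],[0,0,0],0],[[0,0,5],[0,0,0],0],[[0,0,6],[0,0,0],0],[[0,0,7],[0,0,0],0],[[0,0,7],[0,0,0],0],[[0,0,7],[0,0,0],0]]'
```

```text
time_s: 5.92
eef_pos: [0.4746, 0.167, 0.0508]
eef_rot: [0.006, -0.048, 0.999, -0.0]
wrist_force: [-7.2, -1.5, 19.3]
opening: -0.0
```

```bash
python3 - <<'E'
from h import *
o=get_obs();print({k:np.round(v,3) for k,v in o.items()})
q,d=camera("side");b=(180,140,260,220)
cv2.imwrite("pics/side3.png",cv2.resize(q[b[1]:b[3],b[0]:b[2],::-1],None,fx=7,fy=7,interpolation=cv2.INTER_CUBIC))
q,d=camera("top");b=(160,170,270,270)
cv2.imwrite("pics/top3.png",cv2.resize(q[b[1]:b[3],b[0]:b[2],::-1],None,fx=5,fy=5,interpolation=cv2.INTER_CUBIC))
E
```

```text
{'time_s': np.float64(5.917), 'q': array([ 1.030e-01,  2.910e-01,  1.925e+00, -1.000e-03,  9.140e-01,
       -1.563e+00]), 'dq': array([-0.001, -0.   ,  0.001, -0.001, -0.001, -0.   ]), 'joint_efforts': array([ -0.623, -33.666, -24.531,   0.144,  -2.48 ,   0.   ]), 'eef_pos': array([0.475, 0.167, 0.051]), 'eef_rot': array([ 0.006, -0.048,  0.999, -0.   ]), 'wrist_force': array([-7.154, -1.523, 19.277]), 'torque': array([-0.291,  1.336,  0.008]), 'opening': np.float64(-0.0)}
```

View pics/side3.png

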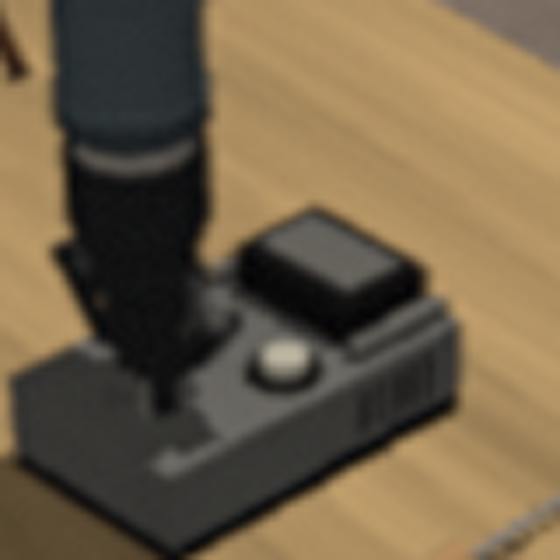

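View pics/top3.png

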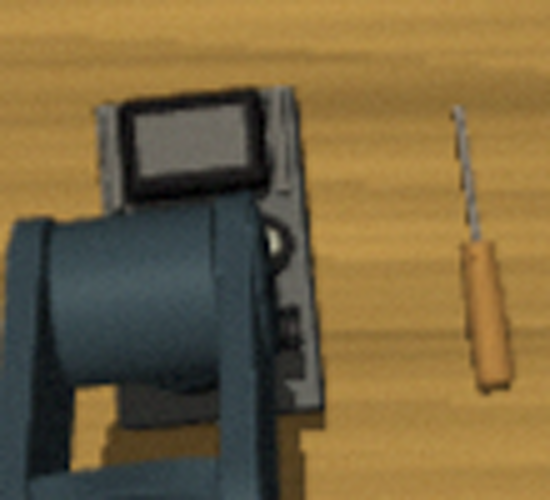

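```bash
python3 -m jog '[[[0,0,-3],[0,0,0],0],[[0,0,-10],[0,0,0],0],[[0,0,-25],[0,0,0],0],[[0,0,-45],[0,0,0],0],[[0,0,-70],[0,0,-0.1],0],[[0,0,-100],[0,0,-0.2],0],[[0,0,-100],[0,0,-0.3],0],[[0,0,-100],[0,0,-0.4],0],[[0,0,-100],[0,0,-0.5],0],[[0,0,-100],[0,0,-0.6],0],[[0,0,-100],[0,0,-0.7],0],[[0,0,-100],[0,0,-0.75],0],[[0,0,-100],[0,0,-0.75],0],[[0,0,-100],[0,0,-0.75],0],[[0,0,-100],[0,0,-0.75],0],[[0,0,-100],[0,0,-0.75],0]]'
cat > prof.py <<'E'
import sys
from h import *
from scipy.spatial.transform import Rotation as R
tag=sys.argv[1]
o=get_obs();w,x,y,z=o["eef_rot"];M=R.from_quat([x,y,z,w]).as_matrix();p=o["eef_pos"];print(M.round(3),p,o["opening"],o["time_s"])
q,d=camera("side");np.savez(f"side_{tag}.npz",p=q,d=d)
c=get_calibration("side");T=c["world_from_camera"]
Ti=np.linalg.inv(T);t=Ti@np.r_[p-[0,0,.014],1];u,v=c["cx"]+c["fx"]*t[0]/t[2],c["cy"]+c["fy"]*t[1]/t[2];print("tip px",u,v)
u0,v0=int(u)-40,int(v)-60
cv2.imwrite(f"pics/{tag}.png",cv2.resize(q[max(v0,0):v0+80,max(u0,0):u0+80,::-1],None,fx=7,fy=7,interpolation=cv2.INTER_CUBIC))
vv,uu=np.mgrid[0:384,0:512]
P=np.stack([(uu-c["cx"])/c["fx"]*d,(vv-c["cy"])/c["fy"]*d,d],-1)@T[:3,:3].T+T[:3,3]
L=(P-p)@M*1000
ok=(d>0)&(np.abs(L[...,0])<60)&(np.abs(L[...,1])<75)&(L[...,2]<25)&(L[...,2]>-80)
for v in range(384):
    m=ok[v]
    if m.any():
        a=L[v][m];print(v,"n",m.sum(),"z %.0f"%a[:,2].mean(),"y %.0f..%.0f"%(a[:,1].min(),a[:,1].max()),"x %.0f..%.0f"%(a[:,0].min(),a[:,0].max()))
E
python3 prof.py a
```

```text
time_s: 7.35
eef_pos: [0.4733, 0.167, 0.1507]
eef_rot: [0.006, -0.41, 0.912, -0.002]
wrist_force: [-0.4, -0.1, -0.0]
opening: -0.001
[[-0.664 -0.748  0.012]
 [-0.748  0.664  0.   ]
 [-0.008 -0.009 -1.   ]] [0.47333984 0.16697    0.15072247] -0.0011662516771244673 7.35
tip px 199.9806379169385 177.88573180701115
153 n 2 z -79 y 55..59 x -15..-13
154 n 3 z -80 y -53..58 x -8..-5
155 n 3 z -79 y -60..50 x -5..2
156 n 14 z -77 y -60..60 x -4..7
157 n 26 z -76 y -61..59 x 1..14
158 n 32 z -73 y -61..59 x -13..21
159 n 31 z -67 y -57..57 x -17..18
160 n 29 z -65 y -58..54 x -11..20
161 n 25 z -61 y -54..50 x -12..21
162 n 24 z -56 y -51..47 x -10..27
163 n 24 z -52 y -46..43 x -13..22
164 n 25 z -48 y -43..42 x -11..19
165 n 23 z -45 y -40..37 x -13..17
166 n 21 z -40 y -35..34 x -8..19
167 n 19 z -37 y -33..31 x -6..22
168 n 17 z -33 y -29..28 x 0..17
169 n 9 z -29 y -14..15 x 1..18
170 n 8 z -23 y -13..12 x 2..13
171 n 8 z -19 y -12..12 x 0..19
172 n 8 z -17 y -13..12 x 4..18
173 n 8 z -11 y -13..12 x 4..12
174 n 8 z -6 y -12..13 x 3..11
175 n 8 z -3 y -12..12 x 2..14
176 n 7 z 1 y -13..10 x 2..16
177 n 7 z 7 y -11..11 x -1..14
178 n 4 z 8 y -4..6 x 4..15
```

View pics/a.png

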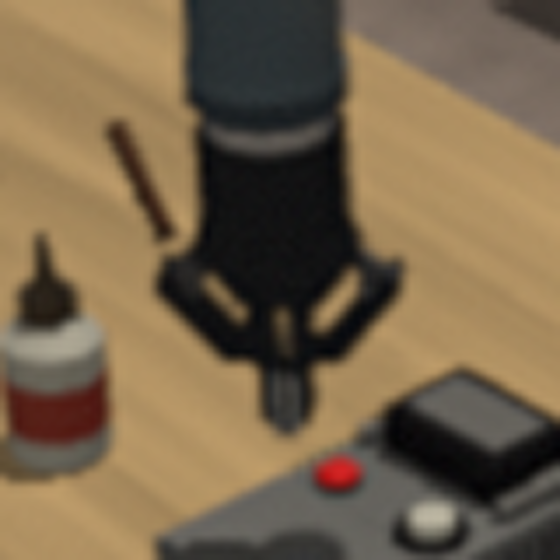

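```bash
python3 - <<'E'
from h import *
from scipy.spatial.transform import Rotation as R
for n in("top","side"):
    z=np.load(f"{n}0.npz");p,d=z["p"],z["d"];m=masks(p)["yellow"]
    bx=(178,182,228,262) if n=="top" else (178,165,250,220)
    c=get_calibration(n);T=c["world_from_camera"]
    k=np.zeros_like(m);k[bx[1]:bx[3],bx[0]:bx[2]]=m[bx[1]:bx[3],bx[0]:bx[2]]
    v,u=np.nonzero(k);dd=d[k];P=np.stack([(u-c["cx"])/c["fx"]*dd,(v-c["cy"])/c["fy"]*dd,dd],-1)@T[:3,:3].T+T[:3,3]
    print(n,np.median(P,0).round(4),P[:,2].std())
o=get_obs();w,x,y,z=o["eef_rot"];M=R.from_quat([x,y,z,w]).as_matrix();print(o["eef_pos"],(M.T@(np.array([.474,.1673,.057])-o["eef_pos"])*1000).round(1), (M[:,2]).round(4))
E
```

```text
top [5.779e-01 1.677e-01 5.000e-04] 0.1125662130615978
side [0.4809 0.1721 0.0439] 0.002225291566997839
[0.47336326 0.16696979 0.15073717] [ 0.1  0.6 93.7] [ 1.250e-02  1.000e-04 -9.999e-01]
```

```bash
python3 -m jog '[[[0,1,15],[-0.009,0.008,0],0],[[0,1,40],[-0.009,0.008,0],0],[[0,1,60],[-0.009,0.008,0],0],[[0,1,74],[-0.009,0.008,0],0],[[0,1,83],[-0.009,0.008,0],0],[[0,1,89],[-0.009,0.008,0],0],[[0,1,92],[-0.009,0.008,0],0],[[0,1,92],[-0.009,0.008,0],0],[[0,1,92],[-0.009,0.008,0],0],[[0,1,92],[-0.009,0.008,0],0],[[0,1,92],[-0.009,0.008,0],0]]'
for i in 1; do python3 -m jog '[[[0,0,1],[0,0,0],0],[[0,0,2],[0,0,0],0],[[0,0,2],[0,0,0],0]]'; python3 -m jog '[[[0,0,1],[0,0,0],0],[[0,0,2],[0,0,0],0],[[0,0,2],[0,0,0],0]]';done
```

```text
time_s: 8.32
eef_pos: [0.4744, 0.1677, 0.0596]
eef_rot: [0.001, -0.41, 0.912, -0.0]
wrist_force: [0.4, -0.4, 0.6]
opening: 0.001
time_s: 8.57
eef_pos: [0.4745, 0.1678, 0.0576]
eef_rot: [0.001, -0.41, 0.912, -0.0]
wrist_force: [-0.4, 0.1, 0.6]
opening: 0.003
time_s: 8.82
eef_pos: [0.4746, 0.1677, 0.0556]
eef_rot: [0.001, -0.41, 0.912, -0.0]
wrist_force: [-0.2, 0.1, 1.7]
opening: 0.001
```

```bash
python3 -m jog '[[[0,0,1],[0,0,0],0],[[0,0,2],[0,0,0],0],[[0,0,2],[0,0,0],0],[[0,0,2],[0,0,0],0]]'; python3 -m jog '[[[0,0,1],[0,0,0],0],[[0,0,2],[0,0,0],0],[[0,0,2],[0,0,0],0],[[0,0,2],[0,0,0],0]]'
```

```text
time_s: 9.15
eef_pos: [0.4746, 0.1678, 0.0536]
eef_rot: [0.001, -0.41, 0.912, -0.0]
wrist_force: [-0.2, 1.0, 2.9]
opening: -0.002
time_s: 9.48
eef_pos: [0.4746, 0.1678, 0.0517]
eef_rot: [0.001, -0.41, 0.912, -0.0]
wrist_force: [-0.6, 0.7, 3.7]
opening: -0.001
```

```bash
python3 -m jog '[[[0,0,1],[0,0,0],0],[[0,0,2],[0,0,0],0],[[0,0,2],[0,0,0],0],[[0,0,2],[0,0,0],0]]'; python3 -m jog '[[[0,0,0.7],[0,0,0],0],[[0,0,0.7],[0,0,0],0]]'
```

```text
time_s: 9.82
eef_pos: [0.4747, 0.1678, 0.0509]
eef_rot: [0.001, -0.41, 0.912, -0.0]
wrist_force: [-7.0, -1.5, 16.6]
opening: -0.0
time_s: 9.98
eef_pos: [0.4747, 0.1678, 0.0509]
eef_rot: [0.001, -0.41, 0.912, -0.0]
wrist_force: [-4.8, -1.2, 12.7]
opening: 0.002
```

Bottomed out: the spring ramp from 1.7 to 3.7 N ends in a hard stop at 12 to 17 N. Now I hold it well over a second.

```bash
python3 -m jog '[[[0,0,1],[0,0,0],0],[[0,0,1],[0,0,0],0],[[0,0,1],[0,0,0],0],[[0,0,1],[0,0,0],0],[[0,0,1],[0,0,0],0],[[0,0,1],[0,0,0],0],[[0,0,1],[0,0,0],0],[[0,0,1],[0,0,0],0],[[0,0,1],[0,0,0],0],[[0,0,1],[0,0,0],0],[[0,0,1],[0,0,0],0],[[0,0,1],[0,0,0],0],[[0,0,1],[0,0,0],0],[[0,0,1],[0,0,0],0],[[0,0,1],[0,0,0],0],[[0,0,1],[0,0,0],0],[[0,0,1],[0,0,0],0],[[0,0,1],[0,0,0],0]]'
python3 -m jog '[[[0,0,-2],[0,0,0],0],[[0,0,-5],[0,0,0],0],[[0,0,-9],[0,0,0],0],[[0,0,-15],[0,0,0],0],[[0,0,-30],[0,0,0],0],[[0,0,-50],[0,0,0],0],[[0,0,-60],[0,0,0],0],[[0,0,-60],[0,0,0],0],[[0,0,-60],[0,0,0],0],[[0,0,-60],[0,0,0],0],[[0,0,-60],[0,0,0],0],[[0,0,-60],[0,0,0],0]]'
python3 - <<'E'
from h import *
from scipy.spatial.transform import Rotation as R
q,d=camera("side");np.savez("side5.npz",p=q,d=d);b=(170,120,270,220)
cv2.imwrite("pics/side5.png",cv2.resize(q[b[1]:b[3],b[0]:b[2],::-1],None,fx=6,fy=6,interpolation=cv2.INTER_CUBIC))
c=blob(masks(q)["white"],(212,180,230,198));print(c,onplane("side",*c[0],.069))
q0=np.load("side0.npz")["p"];c=blob(masks(q0)["white"],(212,180,230,198));print(c)
o=get_obs();w,x,y,z=o["eef_rot"];M=R.from_quat([x,y,z,w]).as_matrix();print(o["eef_pos"],(M.T@(np.array([.537,.1370,.092])-o["eef_pos"])*1000).round(1), (M[:,2]).round(4))
E
```

```text
time_s: 11.48
eef_pos: [0.4747, 0.1678, 0.0509]
eef_rot: [0.001, -0.41, 0.912, -0.0]
wrist_force: [-6.2, -0.5, 15.4]
opening: -0.002
time_s: 12.48
eef_pos: [0.4739, 0.1677, 0.1098]
eef_rot: [-0.0, -0.41, 0.912, -0.0]
wrist_force: [-0.3, -0.2, -0.2]
opening: -0.001
(array([220.15789474, 190.31578947]), array([218, 189,   6,   4,  19], dtype=int32)) [0.54130998 0.13993121 0.069     ]
(array([220.17647059, 190.11764706]), array([218, 189,   6,   4,  17], dtype=int32))
[0.47404229 0.16772606 0.1099818 ] [-18.8 -67.5  18. ] [ 1.e-04 -4.e-04 -1.e+00]
```

View pics/side5.png

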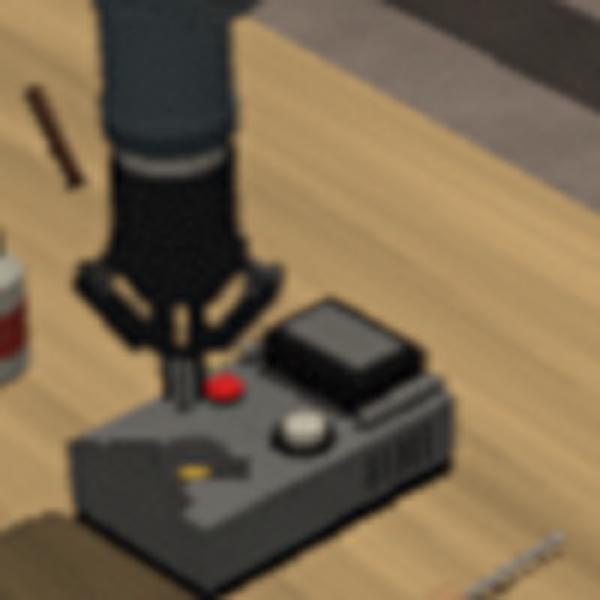

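```bash
python3 -m jog '[[[-6,-20,0],[0,0,0],0],[[-12,-42,0],[0,0,0],0],[[-18,-60,0],[0,0,0],0],[[-20,-67.5,0],[0,0,0],0],[[-20,-67.5,0],[0,0,0],0],[[-20,-67.5,0],[0,0,0],0],[[-20,-67.5,5],[0,0,0],0],[[-20,-67.5,10],[0,0,0],0],[[-20,-67.5,14],[0,0,0],0],[[-20,-67.5,17],[0,0,0],0],[[-20,-67.5,17],[0,0,0],0],[[-20,-67.5,17],[0,0,0],0],[[-20,-67.5,17],[0,0,0],0]]'
python3 - <<'E'
from h import *
from scipy.spatial.transform import Rotation as R
q,d=camera("side");b=(170,120,270,220)
cv2.imwrite("pics/side6.png",cv2.resize(q[b[1]:b[3],b[0]:b[2],::-1],None,fx=6,fy=6,interpolation=cv2.INTER_CUBIC))
o=get_obs();w,x,y,z=o["eef_rot"];M=R.from_quat([x,y,z,w]).as_matrix();print(o["eef_pos"],(M.T@(np.array([.538,.1380,.087])-o["eef_pos"])*1000).round(1), (M[:,2]).round(4))
E
```

```text
time_s: 13.62
eef_pos: [0.5379, 0.138, 0.0931]
eef_rot: [0.0, -0.41, 0.912, -0.0]
wrist_force: [-0.1, -0.2, 0.9]
opening: -0.003
[0.53797147 0.13797548 0.09319709] [-0.  -0.   6.2] [ 5.e-04 -4.e-04 -1.e+00]
```

View pics/side6.png

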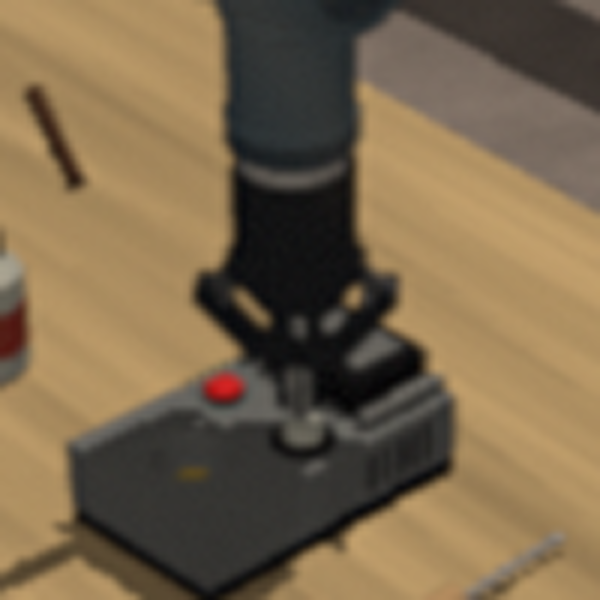

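The fingertip stands above the white button, with its tip at about (299,405) in the crop and the button at (301,430). Lowering in small steps.

```bash
python3 -m jog '[[[0,0,2],[0,0,0],0],[[0,0,4],[0,0,0],0],[[0,0,6],[0,0,0],0],[[0,0,7],[0,0,0],0],[[0,0,7],[0,0,0],0],[[0,0,7],[0,0,0],0]]';python3 -m jog '[[[0,0,1],[0,0,0],0],[[0,0,2],[0,0,0],0],[[0,0,3],[0,0,0],0],[[0,0,3],[0,0,0],0],[[0,0,3],[0,0,0],0]]'
```

```text
time_s: 14.17
eef_pos: [0.538, 0.1379, 0.0863]
eef_rot: [0.0, -0.41, 0.912, -0.0]
wrist_force: [-0.6, -0.3, 1.6]
opening: -0.0
time_s: 14.58
eef_pos: [0.5381, 0.138, 0.0834]
eef_rot: [0.0, -0.41, 0.912, -0.0]
wrist_force: [-1.5, -1.2, 3.6]
opening: -0.001
```

```bash
python3 -m jog '[[[0,0,1],[0,0,0],0],[[0,0,2],[0,0,0],0],[[0,0,3],[0,0,0],0],[[0,0,3],[0,0,0],0],[[0,0,3],[0,0,0],0]]';python3 -m jog '[[[0,0,1],[0,0,0],0],[[0,0,1],[0,0,0],0],[[0,0,1],[0,0,0],0],[[0,0,1],[0,0,0],0]]'
```

```text
time_s: 15.0
eef_pos: [0.5382, 0.138, 0.0819]
eef_rot: [0.0, -0.41, 0.912, -0.0]
wrist_force: [-6.1, -1.3, 16.2]
opening: -0.002
time_s: 15.33
eef_pos: [0.5382, 0.138, 0.0819]
eef_rot: [-0.0, -0.411, 0.912, -0.0]
wrist_force: [-6.0, -1.2, 13.4]
opening: -0.001
```

The start button is fully in: it stopped hard at 0.0819 with 13 to 16 N. Releasing.

```bash
python3 -m jog '[[[0,0,-2],[0,0,0],0],[[0,0,-5],[0,0,0],0],[[0,0,-9],[0,0,0],0],[[0,0,-20],[0,0,0],0],[[0,0,-45],[0,0,0],0],[[0,0,-80],[0,0,0],0],[[0,0,-120],[0,0,0],0],[[0,0,-150],[0,0,0],0],[[0,0,-150],[0,0,0],0],[[0,0,-150],[0,0,0],0],[[0,0,-150],[0,0,0],0],[[0,0,-150],[0,0,0],0],[[0,0,-150],[0,0,0],0]]'
python3 - <<'E'
from h import *
q,d=camera("side")
cv2.imwrite("pics/side7.png",q[:,:,::-1])
q0=np.load("side0.npz")["p"]
for k,b in(("white",(212,180,230,198)),("red",(200,178,214,190)),("yellow",(190,190,212,204))):
    for im in(q0,q): print(k,blob(masks(im)[k],b))
cv2.imwrite("pics/diff7.png",cv2.absdiff(q,q0))
E
```

```text
time_s: 16.42
eef_pos: [0.5371, 0.138, 0.2302]
eef_rot: [-0.002, -0.411, 0.912, 0.0]
wrist_force: [0.7, 0.9, 0.2]
opening: 0.0
white (array([220.17647059, 190.11764706]), array([218, 189,   6,   4,  17], dtype=int32))
white (array([220.1875, 190.    ]), array([218, 189,   6,   3,  16], dtype=int32))
red (array([206.76190476, 183.80952381]), array([204, 182,   7,   4,  21], dtype=int32))
red (array([206.86363636, 184.04545455]), array([204, 182,   7,   5,  22], dtype=int32))
yellow (array([202., 198.]), array([201, 198,   3,   1,   3], dtype=int32))
yellow None
```

View pics/side7.png

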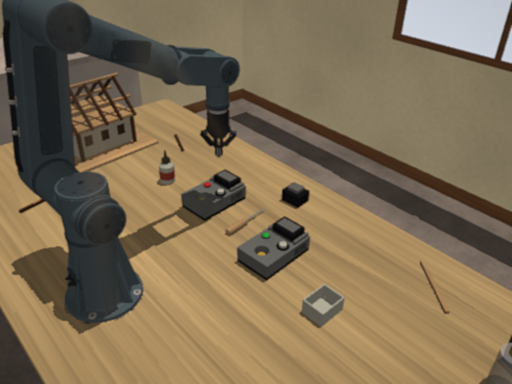

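View pics/diff7.png

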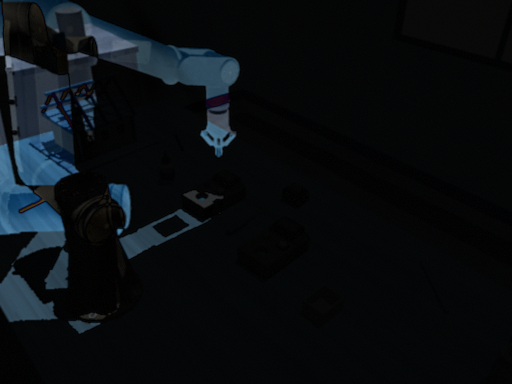

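The difference picture shows only the arm and its shadow changed. The chargers and bystanders have not moved, and the well and button at about (202,198) and (220,190) are where they were. Handing in.

```bash
python3 -c "
from bench import *
print(hand_in())"
```

```text
the job is handed in; nothing more can be done
None
```

I pressed the red-lamp charger's reset key fully in, held it and let it up, then pressed its start button fully in and released it. The job was handed in at about 16.5 s of the 42 s allowed.

- **Reset key:** I held it at its stop for about 1.6 s at 12–17 N. The force had climbed from 1.7 to 3.7 N along the spring before that.
- **Start button:** it showed the same spring climb, then a stop at 13–16 N. I released it and raised the arm clear.
- **Last checks:**
  - The final side picture against the first shows only the arm and its shadow changed.
  - The tripped charger's red lamp and white button are within 0.3 pixel of where they started.
  - The wrist force is about zero, and I never went near the healthy charger.

**Checks that failed or disagreed:**
- **First attempt on the reset key:** it hit the stop early, at about 19 N, because the shut fingertips reach about 4 mm further than the stated 14 mm. I lifted off, looked again, and redid the press in small steps.
- **Key back up:** in the last picture the key was in the arm's shadow and the colour mask missed it. I could only see it by eye in the picture taken after its release, where it looked up.
- **Lamp:** it was still red in the last picture. The task did not say it would change.

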